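# Unlatch the jam display case

### The arm

A 6-joint arm with a two-finger parallel gripper is mounted at the origin on the work surface. World frame = base frame: x ahead of the robot, y to its left, z up, the work surface at z = 0. Lengths are in m, angles in rad, forces in N, time in s.
With the tool pointing down it reaches from about 0.3 to 0.875 m from the base axis. Payload 6.4 kg.
Tool frame: the origin (TCP) lies on the centre line of the jaws, within the pads' length; the fingertips stand 19 mm ahead of it and the grasp point (between the pads) is the TCP; z points along the fingers, y is the direction in which the jaws open and shut (so a half turn about z gives the same grasp; the last joint's range is limited). The gripper opens to 88 mm and grips with 3 to 60 N. Pads are 18 mm wide; open, the fingers measure 123 mm over their backs; the gripper's body (75 mm by 187 mm) begins 45 mm behind the grasp point.
Start: joints at [-1.318, 0.181, 1.607, -0, 1.354, -0.206], TCP at [0.255, -0.516, 0.258] pointing down, gripper open.
Joint ranges: [-2.99, 2.99], [-0.89, 2.07], [0.3, 2.58], [-1.14, 4.28], [0, 2.63], [-3.12, 3.12]. Speed limits (rad/s): [2.57, 2.57, 3.01, 3.14, 3.14, 3.14].

### API

Orientations are given as a rotation vector (axis times angle).
In Python, from plant import * gives the robot as it stands. The module is installed in compiled form; this text tells all that it offers.
- The arm moves only by the shell command python3 -m handwheel 'ROWS' [FORCE]. ROWS is JSON, a list of rows, each a list of 5 numbers: the shift along the tool's x, y, z normalised to -1 to 1, where 1 is 0.8 m, then the turn about the tool's z normalised to -1 to 1, where 1 is 2 rad, then the opening, from -1 (shut) to 1 (fully open), so that 0 is half open. A call has 1 to 10 rows; each row is the pose to reach, as a shift and turn from the pose commanded when the call began, along the tool's axes at that moment; what a row does not reach only later rows make up. A row lasts 1/10 s, in which the tool goes at most 50 mm and 8.59 degrees, less where a joint would pass 70% of its speed; a pose out of reach is approached as far as the arm can. A call with a number of a shift or a turn outside -1 to 1 is refused whole. A call with a gripper value outside its range is refused whole. The fingers move at their own pace and stop on an object; FORCE is the grip in N (left out, the last holds). Time passes only in rows, so rows that repeat a pose let the fingers close. It gives the time, the measured TCP pose, the force and the opening at its end, in the units of the state.
- get_obs(): the state, without advancing time (a new reading comes with each control period).
- grab_frame(name): name is "scene" or "top" or "wrist"; returns the picture (384x512x3 uint8, red, green, blue); there is no depth.
- camera_info(name): a dict with "fx", "fy", "cx", "cy" (pixels), "distortion" ([k1, k2, p1, p2, k3] as OpenCV has them; the pictures are not rectified), "world_to_cam" (4x4, takes a point from world to camera coordinates). Camera axes: x right, y down, z forward; pixel columns grow to the right and rows downward; lengths in m; the calibration is good to about 2 mm. A picture is of the moment at which its call begins: read the wrist's pose just before it. camera_info takes no time and is no camera call; for the wrist camera it gives the pose at the moment of the call.
- hand_in(): hands the job in, once; it reports no verdict.
The state is a dict: "time_s": time; "joint_positions": joint angles; "joint_velocities": joint speeds; "tau": joint torques, N m; "eef_pos": TCP position; "eef_rot": TCP orientation; "contact_force": force on the tool from outside, world axes, zero at the start; "torque": the same for the moment, N m; "finger_gap": finger opening in m.
Only numpy, scipy, OpenCV 4.12 (cv2) and the standard library are available. Lean on these libraries where they do the work, as an engineer would, in place of code of your own. Each camera call takes 0.05 s, during which the arm holds its last target. There are 200 camera calls.

### The job

A customer wants a jam from the counter. On the clear display case with the jars of jam in it (the wider of the two cases), turn the latch knob a quarter turn clockwise, seen from above, to its stop, then push the panel that carries it fully open, towards the back of the case. Let go, and leave the other case, with the wooden boxes in it, locked.

Things in the scene. Friction and masses are not known exactly. Their poses are not given: they have to be found in the camera images.
- jam_case: Display case of dark wood and clear panes, fixed to the counter: 300 deep (its x), 240 wide, 138 high, nine jam jars inside. Origin: centre of its underside; x runs from its front to its back, the way the panel opens, within 15 degrees of the robot's straight ahead; z up. The other case is alike but 200 wide with pale wooden boxes in it; either may stand left or right.
- jam_knob_grip (a point): Grip point on the axis of the jam case's knob, midway across the case, 50 mm behind its front edge when shut, 169 mm above the counter. The knob: an upright black bar 46 long, 14 thick, its top 12 mm above this point, on a 44 mm steel disc whose top is 25 mm below (panel top: 33 mm below). It travels with the panel. x lies along the bar, turning with it; z up.
- jam_knob (a joint): Turn of that knob in rad: 0 locked, bar in line with the case's x (starts at 0 to 0.2); grows clockwise from above to 1.6 at its stop, a quarter turn on, bar then crosswise. A cam under the panel turns with it and blocks the panel until about 1.2 rad. Friction 0.06 N m; it stays where it is left.
- jam_panel (a joint): Travel in m of the jam case's sliding panel, which carries the knob: 0 shut, 0.100 fully open at its stop. Clear, 185 mm long (case x), 210 wide, aluminium strips at its front and back edges. It slides level along the case's x with about 1.5 N of friction and stays where it is left.
- box_knob (a joint): Turn in rad of the same kind of knob on the other case (200 wide, pale wooden boxes inside): 0 to 0.1 at the start; to be left locked.

How it is judged:
By the outcome, as a careful person would: the job done as asked, in the order asked, and still so for the second after the job is handed in, with the robot touching nothing.
It also fails if it takes over 32 s, if anything falls off the work surface, if the arm or the gripper's body presses on something with over 40 N, if the wrist force passes 120 N, or if a joint passes its speed limit or range.

## Working session

There is one attempt and no reset: what is moved stays moved. The work goes in short steps, Python scripts to look and compute and a shell command to move; the robot and the scene stay as the last step left them, time stands still between calls to the robot, and variables do not carry over. Pictures are saved under pics/ and viewed, about 8 in all and at most 12, crops included, and the job is handed in when it is done.

```bash
mkdir -p pics; python3 - <<'E'
from plant import *
import cv2
o=get_obs();print(o)
for n in("scene","top"):
    f=grab_frame(n);cv2.imwrite(f"pics/{n}0.png",f[:,:,::-1]);c=camera_info(n);print(n,c)
E
```

```text
{'time_s': 0.0, 'joint_positions': array([-1.31830831e+00,  1.81536047e-01,  1.60799327e+00, -2.79235803e-05,
        1.35379410e+00, -2.06318232e-01]), 'joint_velocities': array([ 0.00065901,  0.00197211, -0.00030051, -0.00094283,  0.00099979,
        0.00014486]), 'tau': array([ 1.08485640e-04, -4.33872449e+01, -3.41847754e+01,  7.01693189e-02,
        3.85371340e-02, -1.38143832e-04]), 'eef_pos': array([ 0.25452635, -0.51504061,  0.25682004]), 'eef_rot': array([-3.05760362e+00, -7.14002526e-01,  1.05510877e-04]), 'contact_force': array([-0.45311079, -0.30933641,  1.2128315 ]), 'torque': array([-0.00509579, -0.02007569, -0.00478474]), 'finger_gap': 0.08801935231296719}
scene {'fx': 452.878578264438, 'fy': 452.878578264438, 'cx': 258.8432463085674, 'cy': 189.78254290665342, 'distortion': array([-0.1189385,  0.       ,  0.       ,  0.       ,  0.       ]), 'world_to_cam': array([[ 0.68464422,  0.72867784, -0.01705585, -0.36190108],
       [ 0.4833286 , -0.4713881 , -0.73769013, -0.1577773 ],
       [-0.54557837,  0.4968117 , -0.67492398,  1.40770271],
       [ 0.        ,  0.        ,  0.        ,  1.        ]])}
top {'fx': 453.5155579877558, 'fy': 453.5155579877558, 'cx': 255.84607010368737, 'cy': 194.5350899013131, 'distortion': array([0.03376751, 0.        , 0.        , 0.        , 0.        ]), 'world_to_cam': array([[ 2.68809212e-02, -9.99638430e-01, -6.51526227e-04,
        -3.31077918e-02],
       [-9.99294682e-01, -2.68545700e-02, -2.62482523e-02,
         5.30697808e-01],
       [ 2.62212653e-02,  1.35664390e-03, -9.99655243e-01,
         1.11527282e+00],
       [ 0.00000000e+00,  0.00000000e+00,  0.00000000e+00,
         1.00000000e+00]])}
```

View pics/top0.png

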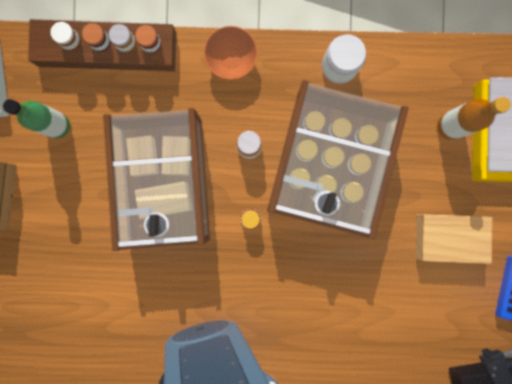

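View pics/scene0.png

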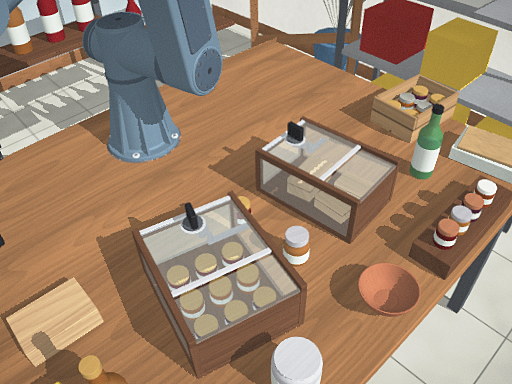

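The top view shows the jam case on the right: knob at about (327,203), front strip from (275,210) to (370,233), rear strip (298,130)–(388,153). The scene view confirms it, with a clear approach from the robot.

```bash
cat > h.py <<'E'
import numpy as np, cv2
from plant import *
def ray(c,px,z):
    K=np.array([[c['fx'],0,c['cx']],[0,c['fy'],c['cy']],[0,0,1]])
    p=cv2.undistortPoints(np.array(px,float).reshape(-1,1,2),K,np.array(c['distortion'])).reshape(-1,2)
    R=c['world_to_cam'][:3,:3];t=c['world_to_cam'][:3,3];o=-R.T@t
    d=np.c_[p,np.ones(len(p))]@R
    return o+d*((z-o[2])/d[:,2])[:,None]
def blob(m):
    n,l,s,_=cv2.connectedComponentsWithStats(m.astype(np.uint8));i=1+np.argmax(s[1:,4]);return np.argwhere(l==i)[:,::-1]
def axis(P):
    q=P[:,:2];m=q.mean(0);u=np.linalg.svd(q-m,full_matrices=False)[2][0];return m,np.arctan2(u[1],u[0]),np.ptp((q-m)@u)
E
python3 - <<'E'
from h import *
f=cv2.imread('pics/top0.png').astype(int);c=camera_info('top')
b=np.zeros(f.shape[:2],bool)
b[188:218,310:345]=True
P=blob(b&(f.max(2)<70));m,a,L=axis(ray(c,P,.175));print('bar',len(P),P.mean(0),m,np.degrees(a),L)
w=(f.min(2)>185)
for nm,y0,y1 in(('front',205,245),('rear',125,160)):
    b[:]=False;b[y0:y1,272:392]=True
    P=blob(b&w);
    m,a,L=axis(ray(c,P,.136));print(nm,len(P),P.min(0),P.max(0),m,np.degrees(a),L)
E
```

```text
bar 133 [328.66165414 203.05263158] [ 0.51320714 -0.17245483] 161.2264230077346 0.040097061296315475
front 196 [277 205] [322 220] [ 0.49126296 -0.11545149] -103.33154100103401 0.10223602911468127
rear 418 [297 128] [389 154] [ 0.65012962 -0.20591572] -103.17258452619788 0.20782700228454787
```

The wider case's yaw is about −13.2°, and the knob is at about (0.513, −0.172) with the bar about 5° clockwise. I'll approach from above, choosing the half-turn grasp that keeps joint 6 well within its range.

```bash
python3 -m handwheel '[[0.48,-0.243,0,-1,1],[0.48,-0.243,0,-1,1],[0.48,-0.243,0,-1,1],[0.48,-0.243,0,-1,1],[0.48,-0.243,0,-1,1],[0.48,-0.243,0,-1,1],[0.48,-0.243,0,-1,1],[0.48,-0.243,0,-1,1],[0.48,-0.243,0,-1,1],[0.48,-0.243,0,-1,1]]'
cat > d.py <<'E'
# print shift/turn row values to reach x y z yaw(deg) of tool x
import sys
from h import *
from scipy.spatial.transform import Rotation as Ro
x,y,z,yaw=map(float,sys.argv[1:5]);o=get_obs();R=Ro.from_rotvec(o['eef_rot']).as_matrix()
cy=np.degrees(np.arctan2(R[1,0],R[0,0]));t=(-(yaw-cy)+180)%360-180
print('t',round(o['time_s'],2),'pos',o['eef_pos'].round(4),'yaw',cy.round(2),'tilt',R[:,2].round(3),'F',o['contact_force'].round(1),'M',o['torque'].round(2),'gap',round(o['finger_gap'],4),'q6',o['joint_positions'][5].round(2))
print('row',(R.T@(np.array([x,y,z])-o['eef_pos'])/.8).round(4),round(np.radians(t)/2,4))
E
python3 d.py .513 -.172 .258 161.2
```

```text
time_s: 1.1
eef_pos: [0.5144, -0.1676, 0.2573]
eef_rot: [-1.737, -2.617, -0.002]
contact_force: [0.2, -1.2, -0.0]
finger_gap: 0.088
t 1.1 pos [ 0.5144 -0.1676  0.2573] yaw 112.86 tilt [-0.     0.001 -1.   ] F [ 0.2 -1.2 -0. ] M [-0.07 -0.1  -0.  ] gap 0.088 q6 -0.93
row [-0.0044 -0.0038 -0.0009] -0.4219
```

```bash
python3 -m handwheel '[[-0.004,-0.002,0,-0.422,1],[-0.004,-0.002,0,-0.422,1],[-0.004,-0.002,0,-0.422,1],[-0.004,-0.002,0,-0.422,1],[-0.004,-0.002,0,-0.422,1],[-0.004,-0.002,0,-0.422,1],[-0.004,-0.002,0,-0.422,1],[-0.004,-0.002,0,-0.422,1]]' >/dev/null
python3 - <<'E'
from h import *
c=camera_info('wrist');f=grab_frame('wrist');cv2.imwrite('pics/w1.png',f[:,:,::-1]);import pickle;pickle.dump(c,open('w1.pkl','wb'))
E
python3 d.py .513 -.172 .258 161.2
```

```text
t 1.95 pos [ 0.5125 -0.1747  0.2575] yaw 160.45 tilt [-0.  0. -1.] F [0.6 0.4 0.2] M [ 0.03 -0.15 -0.01] gap 0.0882 q6 -1.78
row [ 0.0005  0.0034 -0.0006] -0.0065
```

View pics/w1.png

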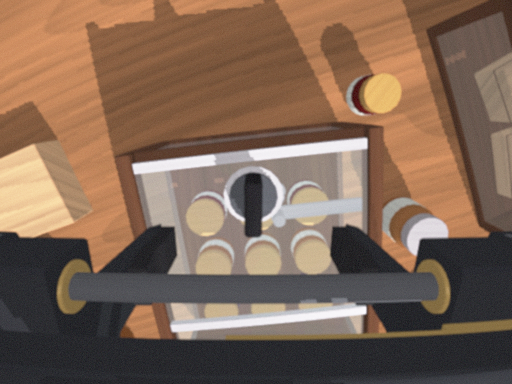

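The wrist view shows the knob bar nearly vertical at (253, 172–236), its disc centred near (255,195), and the front strip running from (135,168) to (367,144).

```bash
python3 - <<'E'
from h import *
import pickle
c=pickle.load(open('w1.pkl','rb'));f=cv2.imread('pics/w1.png').astype(int)
s=ray(c,[[135,168],[367,144]],.136);d=s[1]-s[0];print('strip',s.round(4),np.degrees(np.arctan2(d[1],d[0])), np.hypot(*d[:2]), s.mean(0))
b=np.zeros(f.shape[:2],bool);b[165:245,235:275]=True
for th in(25,35,50,70):
    P=blob(b&(f.max(2)<th));m,a,L=axis(ray(c,P,.181));print(th,len(P),P.min(0),P.max(0),m.round(4),np.degrees(a).round(1),L.round(4))
b[:]=False;b[160:225,220:290]=True
P=blob(b&(f.min(2)>200));print(P.min(0),P.max(0));m=ray(c,[(P.min(0)+P.max(0))/2.],.144);print('disc',m)
E
```

```text
strip [[ 0.4551 -0.268   0.136 ]
 [ 0.5044 -0.0645  0.136 ]] 76.39028620803066 0.2093348453080035 [ 0.47972343 -0.16627541  0.136     ]
25 3 [256 175] [258 175] [ 0.489  -0.1633] 70.5 0.0015
35 111 [246 174] [260 185] [ 0.4906 -0.1672] -106.3 0.0107
50 753 [245 174] [261 235] [ 0.507  -0.1738] -22.1 0.0492
70 1065 [243 173] [261 236] [ 0.5092 -0.174 ] -19.4 0.0506
[260 168] [283 220]
disc [[ 0.5173535  -0.15900006  0.144     ]]
```

```bash
python3 -m handwheel '[[0.002,0.0005,0.03,0,1],[0.002,0.0005,0.06,0,1],[0.002,0.0005,0.09,0,1],[0.002,0.0005,0.108,0,1],[0.002,0.0005,0.108,0,1],[0.002,0.0005,0.108,0,1]]' >/dev/null; python3 d.py .511 -.1737 .171 160.6
python3 -m handwheel '[[0,0,0,0,-1],[0,0,0,0,-1],[0,0,0,0,-1],[0,0,0,0,-1],[0,0,0,0,-1],[0,0,0,0,-1],[0,0,0,0,-1],[0,0,0,0,-1],[0,0,0,0,-1],[0,0,0,0,-1]]' 15 >/dev/null; python3 d.py .511 -.1737 .171 160.6
```

```text
t 2.55 pos [ 0.5115 -0.174   0.1718] yaw 160.56 tilt [ 0. -0. -1.] F [0.1 0.3 0.3] M [ 0.06 -0.15 -0.01] gap 0.0882 q6 -1.78
row [0.0007 0.0002 0.001 ] -0.0004
t 3.55 pos [ 0.5111 -0.1743  0.1713] yaw 160.58 tilt [-0.    -0.001 -1.   ] F [-0.4 -0.7 -0.3] M [-0.07 -0.07 -0.06] gap 0.014 q6 -1.78
row [0.0003 0.0006 0.0004] -0.0001
```

```bash
python3 -m handwheel '[[0,0,0,0.07,-1],[0,0,0,0.14,-1],[0,0,0,0.21,-1],[0,0,0,0.28,-1],[0,0,0,0.35,-1],[0,0,0,0.42,-1],[0,0,0,0.49,-1],[0,0,0,0.56,-1],[0,0,0,0.63,-1],[0,0,0,0.69,-1]]' >/dev/null; python3 d.py .511 -.1737 .171 74.9
python3 -m handwheel '[[0,0,0,0.02,-1],[0,0,0,0.04,-1],[0,0,0,0.05,-1],[0,0,0,0.05,-1]]' >/dev/null; python3 d.py .511 -.1737 .171 74.9
```

```text
t 4.55 pos [ 0.5146 -0.1722  0.1715] yaw 81.21 tilt [ 0.008  0.002 -1.   ] F [18.   5.9 -9.4] M [ 0.99 -2.78  0.16] gap 0.014 q6 -0.39
row [-0.0026 -0.0041  0.0005] 0.0551
t 4.95 pos [ 0.5149 -0.1723  0.1715] yaw 75.76 tilt [ 0.009  0.002 -1.   ] F [18.4  6.3 -9.7] M [ 1.   -2.86  0.03] gap 0.0139 q6 -0.3
row [-0.003  -0.0043  0.0005] 0.0075
```

The knob axis is about 4 mm further along the case than my grip point, which explains the 18 N sideways load. I'll relax that, then feel for the stop.

```bash
python3 -m handwheel '[[0,0.0045,0,0,-1],[0,0.0045,0,0,-1],[0,0.0045,0,0.008,-1],[0,0.0045,0,0.008,-1]]' >/dev/null; python3 d.py .515 -.1723 .171 74.9
python3 -m handwheel '[[0,0,0,0.01,-1],[0,0,0,0.02,-1],[0,0,0,0.02,-1]]' >/dev/null; python3 d.py .515 -.1723 .171 74.9
```

```text
t 5.35 pos [ 0.5155 -0.1724  0.1713] yaw 74.89 tilt [ 0.002  0.004 -1.   ] F [3.4 8.1 2. ] M [ 1.37 -0.66  0.07] gap 0.0137 q6 -0.28
row [-0.0001 -0.0006  0.0004] -0.0001
t 5.65 pos [ 0.5155 -0.1725  0.1713] yaw 72.62 tilt [ 0.001  0.004 -1.   ] F [3.7 7.4 0.7] M [ 1.32 -0.62  0.31] gap 0.0144 q6 -0.24
row [ 0.0001 -0.0006  0.0004] -0.0199
```

The knob is at its stop: moment 0.31 N·m and the pads have begun to twist on the bar. Next is the push along the case axis.

```bash
python3 -m handwheel '[[0.003,0.012,0,-0.005,-1],[0.004,0.024,0,-0.01,-1],[0.005,0.036,0,-0.01,-1],[0.005,0.048,0,-0.01,-1],[0.006,0.06,0,-0.01,-1],[0.007,0.072,0,-0.01,-1],[0.008,0.084,0,-0.01,-1],[0.009,0.096,0,-0.01,-1],[0.009,0.108,0,-0.01,-1],[0.010,0.116,0,-0.01,-1]]' >/dev/null; python3 d.py .6128 -.1957 .171 74.9
```

```text
t 6.65 pos [ 0.6071 -0.194   0.1714] yaw 73.74 tilt [ 0.001  0.002 -1.   ] F [-0.3  5.9  3.9] M [ 0.95 -0.04  0.15] gap 0.0143 q6 -0.21
row [-0.0001  0.0075  0.0005] -0.0101
```

```bash
python3 -m handwheel '[[0.0005,0.004,0,0,-1],[0.0007,0.008,0,0,-1],[0.0008,0.011,0,0,-1],[0.0008,0.011,0,0,-1]]' >/dev/null; python3 d.py .6128 -.1957 .171 74.9
```

```text
t 7.05 pos [ 0.613  -0.1954  0.1712] yaw 73.75 tilt [-0.005  0.003 -1.   ] F [-10.6   8.   10.5] M [1.32 1.69 0.18] gap 0.0142 q6 -0.21
row [-0.0005 -0.0002  0.0003] -0.01
```

The panel is at its stop: 100 mm of travel, with 10.6 N of resistance. I'll release and lift.

```bash
python3 -m handwheel '[[0,-0.0015,0,0,-1],[0,-0.0015,0,0,0],[0,-0.0015,0,0,0],[0,-0.0015,0,0,0],[0,-0.0015,0,0,0],[0,-0.0015,0,0,0]]' >/dev/null; python3 d.py .6128 -.1957 .171 74.9
python3 -m handwheel '[[0,0,-0.03,0,0],[0,0,-0.08,0,0],[0,0,-0.14,0,0],[-0.05,-0.06,-0.16,0,0],[-0.1,-0.12,-0.16,0,0],[-0.15,-0.18,-0.16,0,0],[-0.2,-0.24,-0.16,0,0],[-0.25,-0.3,-0.16,0,0],[-0.25,-0.3,-0.16,0,0],[-0.25,-0.3,-0.16,0,0]]' >/dev/null; python3 d.py .6128 -.1957 .171 74.9
python3 - <<'E'
from h import *
for n in('top','scene'): cv2.imwrite(f'pics/{n}1.png',grab_frame(n)[:,:,::-1])
E
```

```text
t 7.65 pos [ 0.6132 -0.1967  0.1712] yaw 73.71 tilt [ 0. -0. -1.] F [-0.5  1.2 -0.3] M [-0.   -0.05 -0.02] gap 0.0441 q6 -0.21
row [ 0.001  -0.0008  0.0002] -0.0104
t 8.65 pos [ 0.3234 -0.3225  0.2996] yaw 73.52 tilt [-0.001 -0.001 -1.   ] F [ 1.3  0.3 -0.2] M [-0.05 -0.09  0.01] gap 0.044 q6 -0.76
row [0.2549 0.302  0.1602] -0.012
```

View pics/top1.png

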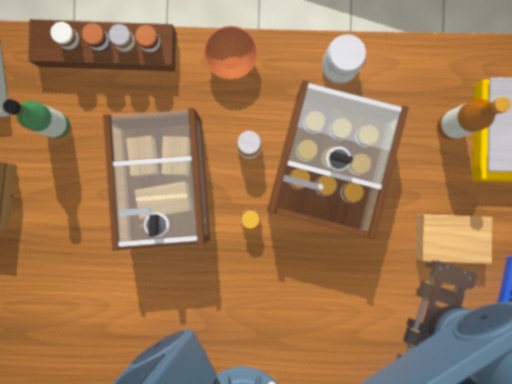

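View pics/scene1.png

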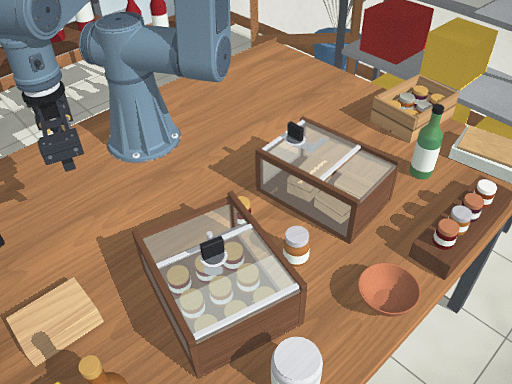

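The panel is at the back, with its front strip now running from about (285,158) to (382,187). The knob bar lies crosswise at (340,158), and the box case looks unchanged. One numeric check before handing in.

```bash
python3 - <<'E'
from h import *
c=camera_info('top')
for n in('top0','top1'):
    f=cv2.imread(f'pics/{n}.png').astype(int)
    for nm,(y0,y1,x0,x1) in dict(jam=(188,218,310,345) if n=='top0' else (145,172,322,358),box=(208,240,140,172)).items():
        b=np.zeros(f.shape[:2],bool);b[y0:y1,x0:x1]=True
        m,a,L=axis(ray(c,blob(b&(f.max(2)<70)),.175));print(n,nm,m.round(4),np.degrees(a).round(1),L.round(3))
hand_in()
E
```

```text
top0 jam [ 0.5132 -0.1725] 161.2 0.04
top0 box [0.457  0.1926] 178.3 0.038
top1 jam [ 0.609  -0.1944] -102.6 0.041
top1 box [0.457  0.1926] 178.6 0.038
the job is handed in; nothing more can be done
```

The jam case is unlocked and open. I turned its knob clockwise to the stop, pushed the panel back to its stop, released it and moved the arm clear. I handed in at about 9 s of the 32 s allowed.

- **Knob:** I felt the stop as a 0.31 N·m moment, with the pads starting to twist on the bar. In the last top view the bar lies crosswise at −102.6°. The stop should be near −105°, and the 2.5° gap is within what the coarse image mask can resolve.
- **Panel:** The gripper travelled 100 mm along the case and met about 10 N at the stop. The image check gives 98 mm of knob travel, about 2 mm less, which is within the calibration error.
- **Grip point:** I first gripped the knob about 4 mm off its axis. This put roughly 20 N of side load on it during the turn, and I relaxed that before pushing.
- **Other case:** The box knob is where it was and still locked (178.3° before, 178.6° after). The final pictures show nothing else moved.

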